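# Find the key that still snaps and ring it

### The arm

A 7-joint arm with a two-finger parallel gripper is mounted at the origin on the work surface. World frame = base frame: x ahead of the robot, y to its left, z up, the work surface at z = 0. Lengths are in m, angles in rad, forces in N, time in s.
With the tool pointing down it reaches from about 0.4 to 0.85 m from the base axis. Payload 10.4 kg.
Tool frame: the origin (TCP) lies at the very end of the fingers, on their centre line; the grasp point (between the pads) lies r.grip_depth behind it (r.grip_depth is the distance from the TCP to the grasp point, in m); y points along the fingers, z is the direction in which the jaws open and shut, and the axes are right-handed (so a half turn about y gives the same grasp; the last joint's range is limited). The gripper opens to 87 mm and grips with 3 to 60 N. Pads are 19 mm wide; open, the fingers measure 117 mm over their backs; the gripper's body (75 mm by 190 mm) begins 51 mm behind the grasp point.
Start: joints at [1.193, 0.332, -0.065, 1.46, 0.022, 1.35, -0.088], TCP at [0.217, -0.586, 0.196] pointing down, gripper open.
Joint ranges: [-2.6, 2.6], [-0.5, 2.12], [-1.47, 1.34], [0.16, 2.42], [-1.27, 4.41], [0.06, 2.06], [-2.6, 2.6]. Speed limits (rad/s): [2.22, 2.22, 2.79, 2.79, 3.14, 3.14, 3.14].

### API

Orientations are given as a unit quaternion [x, y, z, w].
In Python, from bench import r gives the robot as it stands.
- The arm moves only by the shell command python3 -m jog 'ROWS' [OPENING] [FORCE]. ROWS is JSON, a list of rows, each a list of 6 numbers: the shift along the tool's x, y, z in m, then the turn, a rotation vector about the tool's x, y, z in degrees. A call has 1 to 12 rows; each row shifts and turns the pose as measured when the row begins, along the tool's axes as they then stand; what a row does not reach is not made up. A row lasts 1/12 s, in which the tool goes at most 41.7 mm and 7.16 degrees, less where a joint would pass 70% of its speed; a pose out of reach is approached as far as the arm can. A call with a gripper value outside its range is refused whole. OPENING is the opening, from -1 (shut) to 1 (fully open), so that 0 is half open, set as the call begins (- or left out, the last holds). The fingers move at their own pace and stop on an object; FORCE is the grip in N (left out, the last holds). Time passes only in rows, so rows that do not move let the fingers close. It gives the time, the measured TCP pose, the force and the opening at its end, in the units of the state.
- r.read_state(): the state, without advancing time (a new reading comes with each control period).
- r.camera(name): name is "scene" or "top" or "wrist"; returns a dict with "image" (480x640x3 uint8, red, green, blue), "range_z" (480x640 float32, m along the optical axis (not along the pixel's ray), 0 where there is no reading), "K" (3x3 intrinsics, pixels), "R" (3x3) and "t" (3): a world point X has camera coordinates R X + t. Camera axes: x right, y down, z forward; pixel columns grow to the right and rows downward; lengths in m; the calibration is good to about 2 mm. A picture is of the moment at which its call begins.
- r.close_job(): hands the job in, once; it reports no verdict.
The state is a dict: "time": time; "joint_positions": joint angles; "joint_vel": joint speeds; "joint_torque": joint torques, N m; "ee_pos": TCP position; "eef_rot": TCP orientation; "ft_force": force on the tool from outside, world axes, zero at the start; "torque": the same for the moment, N m; "width": finger opening in m.
Only numpy, scipy, OpenCV 4.12 (cv2) and the standard library are available. Lean on these libraries where they do the work, as an engineer would, in place of code of your own. Each camera call takes 0.05 s, during which the arm holds its last target. There are 200 camera calls.

### The job

Two of the three push keys on the grey control box have gone soft. Gently press keys fully down, feeling the force, until you find the one that breaks over with a snap, then mark that key by setting the orange ring over it, flat on the box. Leave the jar, the can and the brush alone.

Things in the scene. Friction and masses are not known exactly. Their poses are not given: they have to be found in the camera images.
- box: grey control box, fixed, 240 mm (x) by 120 mm (y) and 40 mm high with a flat top, standing on the table; origin at the centre of its underside, z up. Three alike round green push keys stand on its top in a row along the box's x, 75 mm apart, the middle one at the box's centre
- ring_center (a point): centre, half-way up, of the loose orange plastic ring lying flat on the table: outer diameter 52 mm, inner diameter 45 mm, 20 mm high, 30 to 60 g; z is its axis
- jar: bystander: amber glass jar with a black cap, 68 mm across, 90 mm high, origin at the centre of its underside
- can: bystander: bare metal can, 80 mm across, 110 mm high, origin at the centre of its underside
- brush: bystander: brush lying flat on the table; origin under its middle, x along its length
- place_1 (a point): fixed point at the top centre of the unpressed key in the box's -x place (does not go down with the key). Green cap 28 mm across in a black collar 35 mm across, 10 mm high; its top is 19 mm above the box's top. It goes straight down 6 mm to a firm stop and springs back. A push over 20 N damages a key
- place_2 (a point): fixed point at the top centre of the unpressed key in the middle of the box (does not go down with the key). Only one of the three alike keys snaps: its force starts near 1.5 N, peaks at about 8 N some 2 mm down, then falls all the way to about 2 N at the stop. Past the stop the force climbs steeply on any key
- place_3 (a point): fixed point at the top centre of the unpressed key in the box's +x place (does not go down with the key). The two soft keys have no drop: force grows steadily from about 1 N or less to about 4 N (one) or 8 N (the other) at the stop. Which key stands where changes from run to run

How it is judged:
By the outcome, as a careful person would: the job done as asked, in the order asked, and still so for the second after the job is handed in, with the robot touching nothing.
It also fails if it takes over 67 s, if anything falls off the work surface, if the arm or the gripper's body presses on something with over 40 N, if the wrist force passes 120 N, or if a joint passes its speed limit or range.

## Working session

There is one attempt and no reset: what is moved stays moved. The work goes in short steps, Python scripts to look and compute and a shell command to move; the robot and the scene stay as the last step left them, time stands still between calls to the robot, and variables do not carry over. Pictures are saved under pics/ and viewed, about 8 in all and at most 12, crops included, and the job is handed in when it is done.

```bash
mkdir -p pics; ls
python3 - <<'E'
from bench import r
import cv2,pickle,numpy as np
s=r.read_state();print({k:np.round(v,4).tolist() for k,v in s.items()},r.grip_depth)
a={n:r.camera(n) for n in("scene","top")}
pickle.dump(a,open('c.pkl','wb'))
cv2.imwrite('pics/a.png',cv2.resize(np.hstack([a[n]['image'][:,:,::-1] for n in a]),(800,300),interpolation=cv2.INTER_AREA))
cv2.imwrite('pics/top.png',a['top']['image'][:,:,::-1])
for n in a:print(n,a[n]['K'].round(1).tolist(),a[n]['R'].round(3).tolist(),a[n]['t'].round(3))
E
```

```text
pics
{'time': 0.0, 'joint_positions': [1.1934, 0.3329, -0.0647, 1.4609, 0.0216, 1.3499, -0.0885], 'joint_vel': [0.0008, 0.0017, 0.0, 0.0008, 0.0013, -0.0012, 0.0007], 'joint_torque': [0.0004, -62.3263, 0.0245, -38.9896, -0.0614, 0.0397, 0.0001], 'ee_pos': [0.217, -0.5857, 0.195], 'eef_rot': [-0.1249, 0.6965, -0.6955, 0.1247], 'ft_force': [0.0163, -0.5107, 0.6659], 'torque': [-0.0439, 0.0301, 0.0264], 'width': 0.0866} 0.0187
scene [[472.5, 0.0, 329.8], [0.0, 472.5, 236.4], [0.0, 0.0, 1.0]] [[0.84, 0.543, -0.003], [0.376, -0.586, -0.718], [-0.391, 0.602, -0.696]] [-0.564 -0.168  1.135]
top [[447.1, 0.0, 324.9], [0.0, 447.1, 235.5], [0.0, 0.0, 1.0]] [[-0.014, -1.0, 0.019], [-0.989, 0.011, -0.146], [0.145, -0.021, -0.989]] [0.05  0.624 0.912]
```

View pics/a.png

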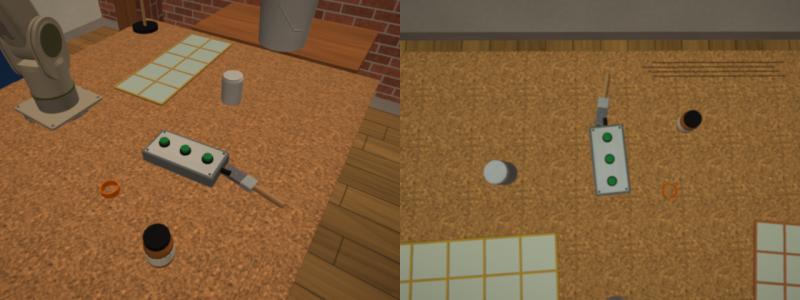

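View pics/top.png

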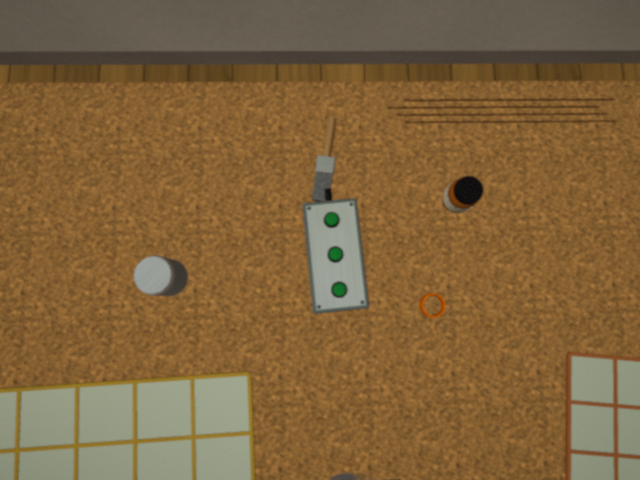

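The top view shows the box around (335,255), with green keys at (331,219), (335,254) and (339,289). The ring is at (432,305), the jar at (466,191), the can at (155,275), and the brush at (325,160), beyond the box's far end.

```bash
cat > h.py <<'E'
import numpy as np,cv2
from scipy.spatial.transform import Rotation as Ro
def ray(c,uv,z):
    d=c['R'].T@np.linalg.solve(c['K'],[*uv,1.]);o=-c['R'].T@c['t']
    return o+d*(z-o[2])/d[2]
def blobs(c,kind,amin=40):
    h=cv2.cvtColor(c['image'],cv2.COLOR_RGB2HSV)
    m=cv2.inRange(h,(50,100,30),(80,255,255)) if kind=='g' else cv2.inRange(h,(3,215,120),(13,255,255))
    cs=cv2.findContours(m,cv2.RETR_EXTERNAL,cv2.CHAIN_APPROX_NONE)[0]
    return [(cv2.contourArea(k),np.array(cv2.minEnclosingCircle(k)[0]),cv2.minEnclosingCircle(k)[1]) for k in cs if cv2.contourArea(k)>amin]
def tool(s):
    R=Ro.from_quat(s['eef_rot']).as_matrix();return R
E
python3 - <<'E'
import pickle
from h import *
from bench import r
a=pickle.load(open('c.pkl','rb'))
for n in a:
    c=a[n]
    for k,z in(('g',.057),('o',.01)):
        for A,u,rad in blobs(c,k):
            p=ray(c,u,z)
            print(n,k,A,u.round(1),round(rad,1),p.round(4),'diam mm',round(2000*rad/c['K'][0,0]*(c['R']@p+c['t'])[2],1))
c=a['top']
for nm,uv,z in(('jar',(468,191),.09),('can',(153,275),.11),('brush',(325,160),.015),('b1',(305,205),.04),('b2',(355,200),.04),('b3',(367,306),.04),('b4',(316,311),.04)):print(nm,ray(c,uv,z).round(3))
R=tool(r.read_state());print(R.round(3))
E
```

```text
scene g 149.0 [331.6 251.9] 7.7 [0.6622 0.0213 0.057 ] diam mm 27.6
scene g 137.0 [296.  238.4] 7.5 [0.5881 0.0148 0.057 ] diam mm 27.6
scene g 126.0 [262.6 225.8] 7.4 [0.5144 0.0084 0.057 ] diam mm 28.1
scene o 649.0 [175.6 301.7] 15.8 [ 0.473  -0.1906  0.01  ] diam mm 55.4
top g 124.5 [338.8 289.3] 6.7 [0.5094 0.0151 0.057 ] diam mm 28.0
top g 122.0 [335.  253.7] 6.7 [0.584  0.0218 0.057 ] diam mm 28.0
top g 118.5 [331.3 219.1] 6.5 [0.6579 0.0284 0.057 ] diam mm 27.8
jar [ 0.708 -0.256  0.09 ]
can [0.541 0.381 0.11 ]
brush [0.802 0.039 0.015]
b1 [0.693 0.084 0.04 ]
b2 [ 0.703 -0.025  0.04 ]
b3 [ 0.474 -0.045  0.04 ]
b4 [0.465 0.063 0.04 ]
[[-0.938 -0.     0.347]
 [-0.347  0.001 -0.938]
 [ 0.    -1.    -0.001]]
```

The scene and top views disagree by up to 8 mm. I'll use the wrist camera to settle that once I'm over the box.

```bash
python3 -m jog '[[0,0,0,0,5.07,0],[0,0,0,0,5.07,0],[0,0,0,0,5.07,0]]' -1 10; python3 -m jog '[[-0.0234,0,-0.0316,0,0,0],[-0.0234,0,-0.0316,0,0,0],[-0.0234,0,-0.0316,0,0,0],[-0.0234,0,-0.0316,0,0,0],[-0.0234,0,-0.0316,0,0,0],[-0.0234,0,-0.0316,0,0,0],[-0.0234,0,-0.0316,0,0,0],[-0.0234,0,-0.0316,0,0,0],[-0.0234,0,-0.0316,0,0,0]]'
```

```text
time: 0.35
ee_pos: [0.2166, -0.585, 0.1936]
eef_rot: [-0.03, 0.708, -0.705, 0.029]
ft_force: [0.1, -0.6, 0.2]
width: 0.0742
time: 1.1
ee_pos: [0.4038, -0.2797, 0.1888]
eef_rot: [-0.024, 0.709, -0.705, 0.017]
ft_force: [1.4, -0.1, -0.6]
width: 0.0151
```

```bash
python3 -m jog '[[-0.0234,0,-0.0316,0,0,0],[-0.0234,0,-0.0316,0,0,0],[-0.0234,0,-0.0316,0,0,0],[-0.0234,0,-0.0316,0,0,0],[-0.0234,0,-0.0316,0,0,0],[-0.0234,0,-0.0316,0,0,0],[-0.0234,0,-0.0316,0,0,0],[-0.0234,0,-0.0316,0,0,0],[-0.02,0,-0.025,0,0,0],[0,0,0,0,0,0]]'
python3 - <<'E'
from h import *
from bench import r
s=r.read_state();c=r.camera('wrist');cv2.imwrite('pics/w1.png',c['image'][:,:,::-1])
R=tool(s);print(R.round(4),s['ee_pos'],s['ft_force'])
P=[]
for A,u,rad in blobs(c,'g'):
    p=ray(c,u,.059);print(A,u.round(1),rad,p.round(4),'diam',2000*rad/c['K'][0,0]*(c['R']@p+c['t'])[2],'range',c['range_z'][int(u[1]),int(u[0])],(c['R']@p+c['t'])[2],'tool',((p-s['ee_pos'])@R).round(4))
print('cam',-c['R'].T@c['t'])
E
```

```text
time: 1.93
ee_pos: [0.6007, 0.0348, 0.1863]
eef_rot: [-0.027, 0.71, -0.703, 0.019]
ft_force: [-0.6, 0.2, 0.2]
width: 0.0005
[[-0.9978 -0.0118  0.0649]
 [-0.065   0.0089 -0.9978]
 [ 0.0112 -0.9999 -0.0096]] [0.6006795  0.03481435 0.18633485] [-0.62277388  0.24997499  0.16462282]
951.0 [335.8 237.6] 18.34856605529785 [0.5853 0.0203 0.059 ] diam 28.644267530488438 range 0.3306493 0.3299082491846137 tool [0.0148 0.1274 0.0147]
1125.5 [334.7 141.5] 19.660688400268555 [0.6584 0.0269 0.059 ] diam 28.589000789275865 range 0.3082317 0.3072966599606178 tool [-0.0585  0.1266  0.0128]
cam [0.68527007 0.03881945 0.37320473]
```

View pics/w1.png

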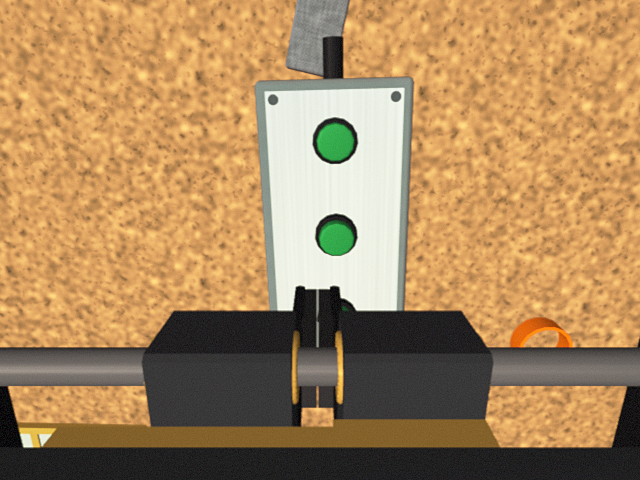

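The wrist view shows the middle key at (336,238) and the far key at (335,142). Range confirms their height to within 1 mm. Next I'll straighten the tool and come down over the middle key.

```bash
python3 -m jog '[[0,0,0,0.55,-1.4,0.64],[0.0148,0.02,0.0147,0,0,0],[0,0.03,0,0,0,0],[0,0.03,0,0,0,0],[0,0.03,0,0,0,0],[0,0,0,0,0,0],[0,0,0,0,0,0]]'
python3 - <<'E'
from h import *
from bench import r
s=r.read_state();R=tool(s);print(R.round(4),s['ee_pos'],s['ft_force'],'tool',((np.array([.5853,.0200,.059])-s['ee_pos'])@R).round(4))
E
```

```text
time: 2.57
ee_pos: [0.5842, 0.0075, 0.0739]
eef_rot: [0.03, -0.703, 0.709, -0.033]
ft_force: [0.6, 0.0, 0.7]
width: 0.0009
[[-0.9959  0.0046  0.0903]
 [-0.0904 -0.0082 -0.9959]
 [-0.0038 -1.      0.0086]] [0.58415385 0.00749723 0.07385475] [0.55828932 0.03205796 0.7275045 ] tool [-0.0022  0.0148 -0.0125]
```

```bash
python3 -m jog '[[-0.0022,0.005,-0.0125,0,0,0],[0,0,0,0,0,0],[0,0,0,0,0,0]]'; python3 -m jog '[[0,0.003,0,0,0,0],[0,0,0,0,0,0]]'
```

```text
time: 2.82
ee_pos: [0.5867, 0.0195, 0.0724]
eef_rot: [0.028, -0.703, 0.71, -0.034]
ft_force: [-0.0, -0.3, -0.8]
width: 0.0004
time: 2.98
ee_pos: [0.5882, 0.0204, 0.0717]
eef_rot: [0.028, -0.703, 0.71, -0.036]
ft_force: [-0.1, 0.3, -0.6]
width: 0.0004
```

```bash
j(){ tr '\n' ' ' | sed 's/eef_rot.*ft/ft/'; echo; }
python3 -m jog '[[0.003,0.004,0,0,0,0],[0.001,0.004,0,0,0,0]]' |j; python3 -m jog '[[0,0.003,0,0,0,0]]'|j; python3 -m jog '[[0,0.002,0,0,0,0]]'|j;python3 -m jog '[[0,0.002,0,0,0,0]]'|j;python3 -m jog '[[0,0.002,0,0,0,0]]'|j
```

```text
time: 3.15 ee_pos: [0.5855, 0.0203, 0.0651] ft_force: [0.1, -0.6, -0.7] width: 0.0002 
time: 3.23 ee_pos: [0.5854, 0.0201, 0.0618] ft_force: [-0.3, -0.9, -0.1] width: 0.0003 
time: 3.32 ee_pos: [0.5852, 0.02, 0.0593] ft_force: [-0.1, -0.3, -0.1] width: 0.0004 
time: 3.4 ee_pos: [0.5851, 0.0198, 0.0569] ft_force: [-0.0, 0.7, 0.1] width: 0.0002 
time: 3.48 ee_pos: [0.585, 0.0197, 0.0546] ft_force: [-0.1, -0.3, 0.4] width: 0.0005
```

```bash
j(){ tr '\n' ' ' | sed 's/eef_rot.*ft/ft/'; echo; }
python3 -m jog '[[0,0.001,0,0,0,0]]' |j; python3 -m jog '[[0,0.001,0,0,0,0]]'|j; python3 -m jog '[[0,0.001,0,0,0,0]]'|j
python3 - <<'E'
from h import *
from bench import r
s=r.read_state();print(s['ft_force'],s['ee_pos'])
c=r.camera('wrist');cv2.imwrite('pics/w2.png',c['image'][:,:,::-1])
E
```

```text
time: 3.57 ee_pos: [0.5848, 0.0196, 0.0531] ft_force: [-0.3, 0.7, -0.2] width: 0.0007 
time: 3.65 ee_pos: [0.5848, 0.0196, 0.0518] ft_force: [-0.2, -0.3, 0.3] width: 0.0006 
time: 3.73 ee_pos: [0.5849, 0.0195, 0.0507] ft_force: [-0.2, -0.5, 0.2] width: 0.0008 
[-0.15115074 -0.48984666  0.17663711] [0.58486578 0.01951708 0.05066011]
```

View pics/w2.png

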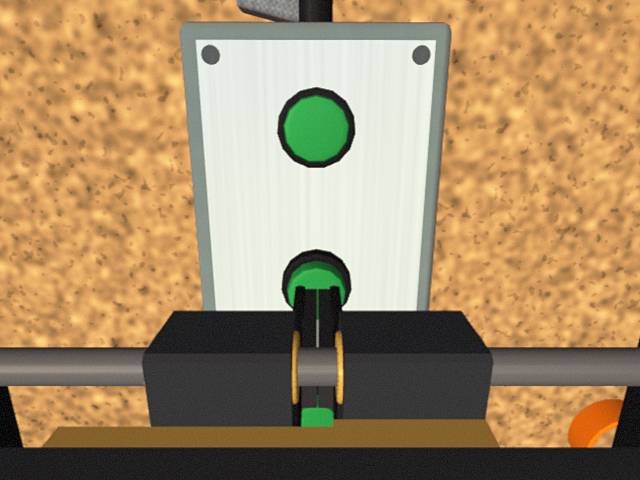

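The wrist view shows the fingers over the middle key, with the cap visible at (316,280) and the far key at (316,128). I feel no force even though the tip should already be below the cap's top, so I'll check heights with the depth image.

```bash
cat >> h.py <<'E'
def pts(c,uvs):
    out=[]
    for u,v in uvs:
        z=c['range_z'][v,u];out.append(c['R'].T@(z*np.linalg.solve(c['K'],[u,v,1.])-c['t']) if z>0 else np.full(3,np.nan))
    return np.array(out)
E
python3 - <<'E'
from h import *
from bench import r
c=r.camera('wrist')
for u in[(316,128),(300,120),(316,282),(308,285),(325,285),(316,256),(316,285),(240,200),(400,200),(100,200),(302,300),(331,300),(317,300),(317,395),(300,400),(333,400),(317,415)]:print(u,pts(c,[u])[0].round(4))
for A,u,rad in blobs(c,'g'):print(A,u,ray(c,u,.059))
s=r.read_state();print(s['ee_pos'],s['ft_force'],tool(s)[:,1])
E
```

```text
(316, 128) [0.6585 0.0269 0.0586]
(300, 120) [0.661  0.0338 0.0575]
(316, 282) [0.5895 0.0207 0.0569]
(308, 285) [0.5881 0.0243 0.0581]
(325, 285) [0.589  0.0165 0.0585]
(316, 256) [0.5993 0.0215 0.0484]
(316, 285) [0.5881 0.0205 0.0573]
(240, 200) [0.6213 0.06   0.0393]
(400, 200) [ 0.6282 -0.0165  0.0401]
(100, 200) [ 0.6054  0.1463 -0.0014]
(302, 300) [0.5947 0.0269 0.0891]
(331, 300) [0.5962 0.0158 0.0903]
(317, 300) [0.5806 0.0194 0.0573]
(317, 395) [0.5229 0.0141 0.0498]
(300, 400) [0.5858 0.0257 0.1369]
(333, 400) [0.5778 0.0148 0.1253]
(317, 415) [0.5172 0.0136 0.058 ]
567.5 [316.   414.25] [0.51833611 0.01426615 0.059     ]
1451.5 [316.        290.4666748] [0.58613811 0.02038379 0.059     ]
3400.5 [316.0569458  128.08851624] [0.65845776 0.02688544 0.059     ]
[0.58473371 0.01956641 0.05060598] [ 0.31128962 -0.09950306  0.12433507] [ 0.01404301 -0.00958874 -0.99985541]
```

The middle cap is still unpressed at z≈0.0575, so the shut fingertips must sit above the nominal TCP. I'll keep feeling downward gently.

```bash
j(){ tr '\n' ' ' | sed 's/eef_rot.*ft/ft/'; echo; }
python3 -m jog '[[0,0.0015,0,0,0,0]]' |j; python3 -m jog '[[0,0.001,0,0,0,0]]'|j; python3 -m jog '[[0,0.001,0,0,0,0]]'|j; python3 -m jog '[[0,0.001,0,0,0,0]]'|j; python3 -m jog '[[0,0.001,0,0,0,0]]'|j
```

```text
time: 3.92 ee_pos: [0.585, 0.0197, 0.0494] ft_force: [-0.7, 0.7, -0.4] width: 0.0004 
time: 4.0 ee_pos: [0.5851, 0.0196, 0.0483] ft_force: [-0.0, -1.1, -0.1] width: 0.0008 
time: 4.08 ee_pos: [0.5852, 0.0196, 0.0473] ft_force: [-0.2, -0.2, 0.2] width: 0.0005 
time: 4.17 ee_pos: [0.5852, 0.0196, 0.0462] ft_force: [0.8, -0.3, -0.8] width: 0.0004 
time: 4.25 ee_pos: [0.5852, 0.0196, 0.0451] ft_force: [0.8, 0.9, -0.8] width: 0.0004
```

Run:
```python
from h import *
from bench import r
c=r.camera('scene');w=r.camera('wrist')
im=c['image'][190:290,230:370,::-1];a=cv2.resize(im,(560,400),interpolation=cv2.INTER_CUBIC)
cv2.imwrite('pics/s3.png',a)
for u in[(316,128),(310,270),(316,282),(308,285),(325,285),(317,300)]:print(u,pts(w,[u])[0].round(4))
```

```text
(316, 128) [0.659  0.027  0.0588]
(310, 270) [0.596  0.024  0.0526]
(316, 282) [0.5923 0.021  0.0574]
(308, 285) [0.5908 0.0244 0.0579]
(325, 285) [0.5917 0.0169 0.0585]
(317, 300) [0.584  0.0198 0.0583]
```

View pics/s3.png

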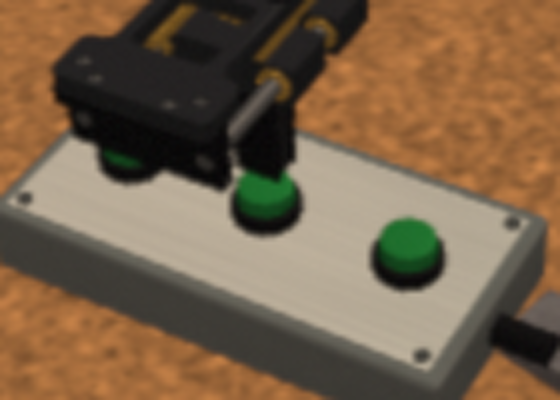

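Run:
```python
from h import *
from bench import r
s=r.read_state();w=r.camera('wrist');print(s['ee_pos'])
for u in range(292,345,3):print(u,[(v,)+tuple(pts(w,[(u,v)])[0].round(3)) for v in(286,289,292,295)])
c=r.camera('scene')
for u in(290,293,296,299,302):print(u,[(v,)+tuple(pts(c,[(u,v)])[0].round(3)) for v in range(226,240,2)])
```

```text
[0.58507441 0.01958498 0.04498039]
292 [(286, np.float64(0.59), np.float64(0.032), np.float64(0.059)), (289, np.float64(0.588), np.float64(0.031), np.float64(0.058)), (292, np.float64(0.587), np.float64(0.031), np.float64(0.059)), (295, np.float64(0.585), np.float64(0.031), np.float64(0.057))]
295 [(286, np.float64(0.59), np.float64(0.03), np.float64(0.058)), (289, np.float64(0.588), np.float64(0.03), np.float64(0.058)), (292, np.float64(0.595), np.float64(0.03), np.float64(0.077)), (295, np.float64(0.595), np.float64(0.03), np.float64(0.08))]
298 [(286, np.float64(0.595), np.float64(0.029), np.float64(0.071)), (289, np.float64(0.596), np.float64(0.029), np.float64(0.075)), (292, np.float64(0.596), np.float64(0.029), np.float64(0.078)), (295, np.float64(0.596), np.float64(0.029), np.float64(0.08))]
301 [(286, np.float64(0.596), np.float64(0.028), np.float64(0.071)), (289, np.float64(0.596), np.float64(0.028), np.float64(0.075)), (292, np.float64(0.595), np.float64(0.027), np.float64(0.077)), (295, np.float64(0.596), np.float64(0.027), np.float64(0.08))]
304 [(286, np.float64(0.596), 
[... 5164 characters left out ...]
 np.float64(0.597), np.float64(0.014), np.float64(0.079)), (234, np.float64(0.597), np.float64(0.013), np.float64(0.074)), (236, np.float64(0.591), np.float64(0.021), np.float64(0.06)), (238, np.float64(0.594), np.float64(0.016), np.float64(0.06))]
302 [(226, np.float64(0.596), np.float64(0.025), np.float64(0.084)), (228, np.float64(0.596), np.float64(0.025), np.float64(0.079)), (230, np.float64(0.595), np.float64(0.025), np.float64(0.074)), (232, np.float64(0.576), np.float64(0.049), np.float64(0.04)), (234, np.float64(0.592), np.float64(0.029), np.float64(0.058)), (236, np.float64(0.594), np.float64(0.026), np.float64(0.057)), (238, np.float64(0.598), np.float64(0.021), np.float64(0.058))]
```

Both cameras put the shut fingertips at z≈0.071 with the TCP reading 0.045. The shut tips are therefore about 26 mm short of the TCP, and contact should come at a TCP reading of about 0.033.

```bash
j(){ tr '\n' ' ' | sed 's/eef_rot.*ft/ft/'; echo; }
python3 -m jog '[[0,0.003,0,0,0,0],[0,0.003,0,0,0,0]]' |j; python3 -m jog '[[0,0.002,0,0,0,0]]'|j; python3 -m jog '[[0,0.001,0,0,0,0]]'|j; python3 -m jog '[[0,0.001,0,0,0,0]]'|j; python3 -m jog '[[0,0.001,0,0,0,0]]'|j; python3 -m jog '[[0,0.001,0,0,0,0]]'|j
```

```text
time: 4.62 ee_pos: [0.5859, 0.0196, 0.0396] ft_force: [0.3, -0.6, -0.2] width: 0.0008 
time: 4.7 ee_pos: [0.5858, 0.0195, 0.0372] ft_force: [-0.1, -0.5, -0.1] width: 0.0003 
time: 4.78 ee_pos: [0.5856, 0.0195, 0.0356] ft_force: [0.1, 0.7, 0.0] width: 0.0004 
time: 4.87 ee_pos: [0.5855, 0.0195, 0.0344] ft_force: [0.2, 0.4, -0.5] width: 0.0008 
time: 4.95 ee_pos: [0.5855, 0.0195, 0.0332] ft_force: [-0.2, -0.2, -0.5] width: 0.0006 
time: 5.03 ee_pos: [0.5855, 0.0195, 0.0321] ft_force: [-0.2, -0.3, 1.0] width: 0.0009
```

```bash
j(){ tr '\n' ' ' | sed 's/eef_rot.*ft/ft/'; echo; }
python3 -m jog '[[0,0.0008,0,0,0,0]]' |j; python3 -m jog '[[0,0.0008,0,0,0,0]]'|j; python3 -m jog '[[0,0.0008,0,0,0,0]]'|j; python3 -m jog '[[0,0.0008,0,0,0,0]]'|j; python3 -m jog '[[0,0.0008,0,0,0,0]]'|j
```

```text
time: 5.12 ee_pos: [0.5855, 0.0195, 0.0312] ft_force: [-0.9, -0.8, 1.5] width: 0.0004 
time: 5.2 ee_pos: [0.5856, 0.0195, 0.0304] ft_force: [-0.8, 0.2, 2.6] width: 0.0003 
time: 5.28 ee_pos: [0.5855, 0.0194, 0.0297] ft_force: [-1.2, 0.8, 1.9] width: 0.0004 
time: 5.37 ee_pos: [0.5855, 0.0195, 0.029] ft_force: [-0.7, -0.3, 2.7] width: 0.0008 
time: 5.45 ee_pos: [0.5855, 0.0195, 0.0282] ft_force: [-0.8, -0.3, 1.8] width: 0.0004
```

```bash
j(){ tr '\n' ' ' | sed 's/eef_rot.*ft/ft/'; echo; }
python3 -m jog '[[0,0.0008,0,0,0,0]]' |j; python3 -m jog '[[0,0.0008,0,0,0,0]]'|j; python3 -m jog '[[0,0.0008,0,0,0,0]]'|j; python3 -m jog '[[0,0.0008,0,0,0,0]]'|j
```

```text
time: 5.53 ee_pos: [0.5856, 0.0195, 0.0275] ft_force: [-2.0, -0.2, 2.6] width: 0.0008 
time: 5.62 ee_pos: [0.5855, 0.0195, 0.0268] ft_force: [-3.0, -0.3, 7.9] width: 0.0002 
time: 5.7 ee_pos: [0.5856, 0.0195, 0.0266] ft_force: [-6.8, -0.8, 16.2] width: 0.0001 
time: 5.78 ee_pos: [0.5856, 0.0194, 0.0266] ft_force: [-6.7, -0.2, 13.8] width: 0.0005
```

The middle key is soft: its force stays around 2–3 N with no peak, and it stops firmly at TCP 0.0268. Next is the near key.

```bash
j(){ tr '\n' ' '; echo; }
python3 -m jog '[[0,-0.01,0,0,0,0],[0,-0.01,0,0,0,0],[0.02,0,0,-0.4,0,-0.4],[0.025,0,0,0,0,0],[0.02,0,0,0,0,0],[0.01,0,0,0,0,0],[0,0,0,0,0,0]]' |j
python3 -c "
from h import *
from bench import r
s=r.read_state();R=tool(s);print(R.round(4),((np.array([.5108,.0128,.034])-s['ee_pos'])@R).round(4))"
```

```text
time: 6.37 ee_pos: [0.5102, 0.0135, 0.0498] eef_rot: [0.028, -0.705, 0.708, -0.036] ft_force: [0.8, -0.8, 0.3] width: 0.0004 
[[-0.9959  0.0121  0.0902]
 [-0.0902 -0.003  -0.9959]
 [-0.0118 -0.9999  0.0041]] [-0.0004  0.0158  0.0006]
```

```bash
j(){ tr '\n' ' ' | sed 's/eef_rot.*ft/ft/'; echo; }
python3 -m jog '[[0,0.005,0,0,0,0],[0,0.004,0,0,0,0],[0,0.003,0,0,0,0]]' |j; python3 -m jog '[[0,0.0015,0,0,0,0]]'|j; python3 -m jog '[[0,0.001,0,0,0,0]]'|j
```

```text
time: 6.62 ee_pos: [0.5129, 0.0133, 0.0389] ft_force: [-0.2, -0.7, 0.3] width: 0.0004 
time: 6.7 ee_pos: [0.5134, 0.0134, 0.0368] ft_force: [0.1, -0.4, -0.8] width: 0.0003 
time: 6.78 ee_pos: [0.5137, 0.0137, 0.0353] ft_force: [0.2, -0.9, -0.4] width: 0.001
```

```bash
j(){ tr '\n' ' ' | sed 's/eef_rot.*ft/ft/'; echo; }
python3 -m jog '[[0.0025,0,0,0,0,0]]' |j; python3 -m jog '[[0,0.001,0,0,0,0]]'|j; python3 -m jog '[[0,0.001,0,0,0,0]]'|j;python3 -m jog '[[0,0.0008,0,0,0,0]]'|j;python3 -m jog '[[0,0.0008,0,0,0,0]]'|j
```

```text
time: 6.87 ee_pos: [0.5115, 0.0137, 0.0348] ft_force: [-0.5, -0.0, -0.0] width: 0.0004 
time: 6.95 ee_pos: [0.5114, 0.0139, 0.0336] ft_force: [0.2, 0.2, -0.0] width: 0.0001 
time: 7.03 ee_pos: [0.5115, 0.0139, 0.0325] ft_force: [-0.7, -0.6, 1.0] width: 0.0005 
time: 7.12 ee_pos: [0.5115, 0.0139, 0.0316] ft_force: [-2.0, -1.3, 2.4] width: 0.0003 
time: 7.2 ee_pos: [0.5115, 0.0139, 0.0309] ft_force: [-1.9, 0.0, 3.4] width: 0.0007
```

```bash
j(){ tr '\n' ' ' | sed 's/eef_rot.*ft/ft/'; echo; }
python3 -m jog '[[0,0.0008,0,0,0,0]]' |j; python3 -m jog '[[0,0.0008,0,0,0,0]]'|j; python3 -m jog '[[0,0.0008,0,0,0,0]]'|j;python3 -m jog '[[0,0.0008,0,0,0,0]]'|j;python3 -m jog '[[0,0.0008,0,0,0,0]]'|j
```

```text
time: 7.28 ee_pos: [0.5115, 0.0139, 0.0302] ft_force: [-1.9, -0.1, 4.1] width: 0.0005 
time: 7.37 ee_pos: [0.5115, 0.0139, 0.0295] ft_force: [-1.4, -0.9, 5.2] width: 0.0007 
time: 7.45 ee_pos: [0.5115, 0.0139, 0.0289] ft_force: [-3.5, 0.2, 4.7] width: 0.0005 
time: 7.53 ee_pos: [0.5115, 0.0139, 0.0282] ft_force: [-2.5, -0.3, 6.7] width: 0.0004 
time: 7.62 ee_pos: [0.5115, 0.0139, 0.0276] ft_force: [-3.5, -0.1, 6.0] width: 0.0003
```

```bash
j(){ tr '\n' ' ' | sed 's/eef_rot.*ft/ft/'; echo; }
python3 -m jog '[[0,0.0007,0,0,0,0]]' |j; python3 -m jog '[[0,0.0006,0,0,0,0]]'|j
```

```text
time: 7.7 ee_pos: [0.5115, 0.0139, 0.0272] ft_force: [-3.3, 0.1, 7.1] width: 0.0004 
time: 7.78 ee_pos: [0.5115, 0.0139, 0.0268] ft_force: [-3.5, -0.8, 7.4] width: 0.0006
```

```bash
j(){ tr '\n' ' ' ; echo; }
python3 -m jog '[[0,0.0006,0,0,0,0]]' |j
python3 -m jog '[[0,-0.01,0,0,0,0],[0,-0.01,0,0,0,0],[-0.035,0,0,0,0,0],[-0.04,0,0,0,0,0],[-0.04,0,0,0,0,0],[-0.025,0,0,0,0,0],[-0.01,0,0,0,0,0],[0,0,0,0,0,0]]' |j
python3 -c "
from h import *
from bench import r
s=r.read_state();R=tool(s);print(R.round(4),((np.array([.6600,.0264,.034])-s['ee_pos'])@R).round(4))"
```

```text
time: 7.87 ee_pos: [0.5116, 0.0139, 0.0267] eef_rot: [0.027, -0.705, 0.708, -0.037] ft_force: [-5.4, -1.2, 13.4] width: 0.0005 
time: 8.53 ee_pos: [0.6663, 0.0262, 0.0539] eef_rot: [0.025, -0.704, 0.709, -0.037] ft_force: [-0.6, -0.0, -0.1] width: 0.0007 
[[-0.996   0.0173  0.0882]
 [-0.0883 -0.0059 -0.9961]
 [-0.0167 -0.9998  0.0074]] [ 0.0066  0.0198 -0.0009]
```

The near key is the second soft one, rising steadily to about 7.4 N at the stop with no drop. I'll press the far key to confirm the snap.

```bash
j(){ tr '\n' ' ' | sed 's/eef_rot.*ft/ft/'; echo; }
python3 -m jog '[[0.0066,0.005,0,-0.3,0,-0.7],[0.001,0.005,0,0,0,0],[0.001,0.004,0,0,0,0],[0.001,0.003,0,0,0,0]]' |j; python3 -m jog '[[0,0.001,0,0,0,0]]'|j
```

```text
time: 8.87 ee_pos: [0.6543, 0.025, 0.0366] ft_force: [-0.1, -0.8, 0.2] width: 0.0004 
time: 8.95 ee_pos: [0.6531, 0.0246, 0.0349] ft_force: [-0.2, -0.4, 0.4] width: 0.0001
```

```bash
j(){ tr '\n' ' ' | sed 's/eef_rot.*ft/ft/'; echo; }
python3 -m jog '[[-0.006,-0.001,-0.001,0,0,0]]' |j; python3 -m jog '[[-0.001,0,0,0,0,0]]'|j;  python3 -m jog '[[0,0.0005,0,0,0,0]]'|j
python3 -c "
from h import *
from bench import r
s=r.read_state();R=tool(s);print(R[:,1].round(4),((np.array([.6600,.0264,.034])-s['ee_pos'])@R).round(4))"
```

```text
time: 9.03 ee_pos: [0.6576, 0.0255, 0.0355] ft_force: [0.0, 0.1, 0.7] width: 0.0004 
time: 9.12 ee_pos: [0.6592, 0.0257, 0.0359] ft_force: [0.8, 0.3, 0.2] width: 0.0002 
time: 9.2 ee_pos: [0.6595, 0.0258, 0.0356] ft_force: [0.4, -0.0, -1.0] width: 0.0004 
[ 0.0014 -0.0023 -1.    ] [-0.0006  0.0016 -0.0006]
```

```bash
j(){ tr '\n' ' ' | sed 's/eef_rot.*ft/ft/'; echo; }
python3 -m jog '[[0,0.001,0,0,0,0]]' |j; python3 -m jog '[[0,0.001,0,0,0,0]]'|j; python3 -m jog '[[0,0.0008,0,0,0,0]]'|j;python3 -m jog '[[0,0.0008,0,0,0,0]]'|j;python3 -m jog '[[0,0.0008,0,0,0,0]]'|j;python3 -m jog '[[0,0.0008,0,0,0,0]]'|j;python3 -m jog '[[0,0.0008,0,0,0,0]]'|j
```

```text
time: 9.28 ee_pos: [0.6599, 0.0259, 0.0349] ft_force: [-0.3, 1.0, 1.1] width: 0.0003 
time: 9.37 ee_pos: [0.66, 0.026, 0.034] ft_force: [0.5, -0.2, 0.0] width: 0.0004 
time: 9.45 ee_pos: [0.6601, 0.0261, 0.0332] ft_force: [-0.1, -0.0, 0.4] width: 0.0003 
time: 9.53 ee_pos: [0.6602, 0.0261, 0.0324] ft_force: [-1.9, -0.4, 4.3] width: 0.0004 
time: 9.62 ee_pos: [0.6602, 0.0261, 0.0319] ft_force: [-2.6, 0.5, 4.8] width: 0.0004 
time: 9.7 ee_pos: [0.6602, 0.0261, 0.0315] ft_force: [-3.0, 0.6, 5.6] width: 0.0007 
time: 9.78 ee_pos: [0.6602, 0.0261, 0.0312] ft_force: [-3.2, -0.8, 6.9] width: 0.0007
```

```bash
j(){ tr '\n' ' ' | sed 's/eef_rot.*ft/ft/'; echo; }
python3 -m jog '[[0,0.0007,0,0,0,0]]' |j; python3 -m jog '[[0,0.0006,0,0,0,0]]'|j; python3 -m jog '[[0,0.0005,0,0,0,0]]'|j;python3 -m jog '[[0,0.0005,0,0,0,0]]'|j;python3 -m jog '[[0,0.0005,0,0,0,0]]'|j
```

```text
time: 9.87 ee_pos: [0.6602, 0.026, 0.031] ft_force: [-2.3, -0.3, 6.2] width: 0.0005 
time: 9.95 ee_pos: [0.6602, 0.0261, 0.031] ft_force: [-3.7, -0.7, 5.9] width: 0.0005 
time: 10.03 ee_pos: [0.6602, 0.026, 0.031] ft_force: [-3.0, -0.4, 6.7] width: 0.0007 
time: 10.12 ee_pos: [0.6602, 0.0261, 0.0311] ft_force: [-3.8, -0.3, 7.6] width: 0.0004 
time: 10.2 ee_pos: [0.6602, 0.026, 0.0312] ft_force: [-3.4, -0.9, 6.2] width: 0.0005
```

```bash
j(){ tr '\n' ' ' | sed 's/eef_rot.*ft/ft/'; echo; }
python3 -m jog '[[0,0.0009,0,0,0,0]]' |j; python3 -m jog '[[0,0.0009,0,0,0,0]]'|j; python3 -m jog '[[0,0.0009,0,0,0,0]]'|j
```

```text
time: 10.28 ee_pos: [0.6602, 0.026, 0.031] ft_force: [-2.4, -0.0, 6.4] width: 0.0003 
time: 10.37 ee_pos: [0.6602, 0.026, 0.0307] ft_force: [-3.5, 0.2, 6.1] width: 0.0003 
time: 10.45 ee_pos: [0.6602, 0.026, 0.0304] ft_force: [-3.1, -0.2, 6.7] width: 0.0005
```

```bash
j(){ tr '\n' ' ' | sed 's/eef_rot.*ft/ft/'; echo; }
python3 -m jog '[[0,0.0008,0,0,0,0]]' |j; python3 -m jog '[[0,0.0007,0,0,0,0]]'|j; python3 -m jog '[[0,0.0005,0,0,0,0]]'|j; python3 -m jog '[[0,0.0005,0,0,0,0]]'|j; python3 -m jog '[[0,0.0005,0,0,0,0]]'|j
```

```text
time: 10.53 ee_pos: [0.6603, 0.026, 0.0303] ft_force: [-3.6, -1.4, 7.8] width: 0.0005 
time: 10.62 ee_pos: [0.6602, 0.026, 0.0302] ft_force: [-3.7, -0.4, 7.2] width: 0.0006 
time: 10.7 ee_pos: [0.6602, 0.026, 0.0303] ft_force: [-2.9, -0.1, 6.6] width: 0.0002 
time: 10.78 ee_pos: [0.6602, 0.026, 0.0304] ft_force: [-3.4, -1.3, 6.5] width: 0.0007 
time: 10.87 ee_pos: [0.6602, 0.026, 0.0305] ft_force: [-2.3, -0.2, 6.3] width: 0.0009
```

```bash
j(){ tr '\n' ' ' | sed 's/eef_rot.*ft/ft/'; echo; }
python3 -m jog '[[0,0.0011,0,0,0,0]]' |j; python3 -m jog '[[0,0.0011,0,0,0,0]]'|j; python3 -m jog '[[0,0.001,0,0,0,0]]'|j
```

```text
time: 10.95 ee_pos: [0.6602, 0.026, 0.0301] ft_force: [-3.4, -0.9, 6.7] width: 0.0003 
time: 11.03 ee_pos: [0.6603, 0.026, 0.0296] ft_force: [-3.2, -0.3, 5.8] width: 0.0004 
time: 11.12 ee_pos: [0.6603, 0.026, 0.0292] ft_force: [-2.6, -1.2, 5.8] width: 0.0005
```

```bash
j(){ tr '\n' ' ' | sed 's/eef_rot.*ft/ft/'; echo; }
python3 -m jog '[[0,0.0009,0,0,0,0]]' |j; python3 -m jog '[[0,0.0008,0,0,0,0]]'|j; python3 -m jog '[[0,0.0007,0,0,0,0]]'|j; python3 -m jog '[[0,0.0006,0,0,0,0]]'|j; python3 -m jog '[[0,0.0006,0,0,0,0]]'|j
```

```text
time: 11.2 ee_pos: [0.6603, 0.026, 0.0288] ft_force: [-2.5, -0.9, 5.5] width: 0.0007 
time: 11.28 ee_pos: [0.6603, 0.026, 0.0285] ft_force: [-3.4, -0.5, 4.4] width: 0.0008 
time: 11.37 ee_pos: [0.6602, 0.026, 0.0281] ft_force: [-1.9, 0.9, 4.3] width: 0.0005 
time: 11.45 ee_pos: [0.6603, 0.026, 0.0278] ft_force: [-1.6, -1.4, 5.1] width: 0.0007 
time: 11.53 ee_pos: [0.6602, 0.0259, 0.0273] ft_force: [-1.4, 0.6, 4.6] width: 0.0005
```

```bash
j(){ tr '\n' ' ' | sed 's/eef_rot.*ft/ft/'; echo; }
python3 -m jog '[[0,0.0005,0,0,0,0]]' |j; python3 -m jog '[[0,0.0004,0,0,0,0]]'|j; python3 -m jog '[[0,0.0005,0,0,0,0]]'|j; python3 -m jog '[[0,0.0005,0,0,0,0]]'|j
```

```text
time: 11.62 ee_pos: [0.6603, 0.026, 0.0268] ft_force: [-2.6, -0.5, 8.4] width: 0.0002 
time: 11.7 ee_pos: [0.6603, 0.026, 0.0268] ft_force: [-4.2, -0.9, 9.3] width: 0.0008 
time: 11.78 ee_pos: [0.6603, 0.026, 0.0267] ft_force: [-3.9, 0.2, 9.8] width: 0.0005 
time: 11.87 ee_pos: [0.6603, 0.0259, 0.0268] ft_force: [-4.0, -1.4, 8.1] width: 0.0005
```

The far key snaps: it peaks at about 7–8 N around 2 mm down, falls to about 4.5 N, then hits the stop. Next I'll lift, open and move to where the wrist camera can see the ring.

```bash
j(){ tr '\n' ' '; echo; }
python3 -m jog '[[0,-0.03,0,0,0,0],[0,-0.04,0,0,0,0],[0,-0.04,0,0,0,0],[0,-0.04,0,0,0,0]]' |j
python3 -m jog '[[0.0335,0,0.0236,0,0,0],[0.0335,0,0.0236,0,0,0],[0.0335,0,0.0236,0,0,0],[0.0335,0,0.0236,0,0,0],[0.0335,0,0.0236,0,0,0],[0.0335,0,0.0236,0,0,0],[0.0335,0,0.0236,0,0,0],[0.02,0,0.015,0,0,0],[0,0,0,0,0,0],[0,0,0,0,0,0]]' 1 |j
python3 - <<'E'
from h import *
from bench import r
s=r.read_state();R=tool(s);print(R.round(4),s['ee_pos'])
c=r.camera('wrist');t=r.camera('top');cv2.imwrite('pics/w4.png',c['image'][:,:,::-1])
for n,q in(('w',c),('t',t)):
  for A,u,rad in blobs(q,'o'):
    p=ray(q,u,.01);print(n,A,u.round(1),p.round(4),'diam',2000*rad/q['K'][0,0]*(q['R']@p+q['t'])[2],((p-s['ee_pos'])@R).round(4))
print('top guess',ray(t,(432,305),.01))
E
```

```text
time: 12.2 ee_pos: [0.6539, 0.026, 0.1696] eef_rot: [0.036, -0.704, 0.709, -0.027] ft_force: [1.1, 0.4, -0.3] width: 0.0006 
time: 13.03 ee_pos: [0.4152, -0.18, 0.1784] eef_rot: [0.027, -0.705, 0.708, -0.035] ft_force: [-0.1, 0.6, -0.1] width: 0.0594 
[[-0.9961  0.0119  0.087 ]
 [-0.087  -0.0037 -0.9962]
 [-0.0115 -0.9999  0.0047]] [ 0.41515318 -0.18003726  0.17844683]
w 84.5 [335.8 143.4] [ 0.472  -0.1914  0.01  ] diam 46.59729294717931 [-0.0537  0.1692  0.0155]
top guess [ 0.473816   -0.19001902  0.01      ]
```

View pics/w4.png

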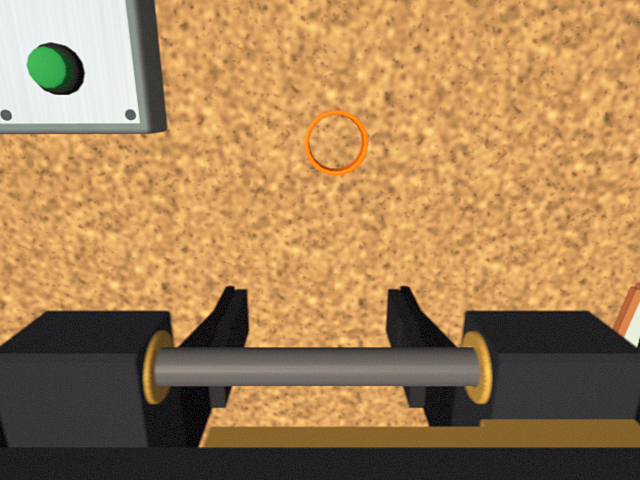

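The wrist view shows the ring's outline centred at (336.5,142.5). All views agree on about (0.473,-0.190). I'll measure how far the open fingertips sit from the TCP before going down.

```bash
python3 -m jog '[[-0.028,0,0.007,0,0,0],[-0.028,0,0.007,0,0,0],[0,0,0,0,0,0],[0,0,0,0,0,0]]' |tr '\n' ' '
python3 - <<'E'
from h import *
from bench import r
s=r.read_state();R=tool(s);print(s['ee_pos'],s['width'],R[:,1])
c=r.camera('wrist')
z=c['range_z']
vs,us=np.mgrid[240:330,150:480]
P=pts(c,list(zip(us.ravel(),vs.ravel())));Q=(P-s['ee_pos'])@R
for nm,m in(('left',Q[:,2]<-.01),('right',Q[:,2]>.01)):
    k=m&(Q[:,1]<.03)&(Q[:,1]>-.06)&(abs(Q[:,0])<.03)&(abs(Q[:,2])<.06);q=Q[k];i=q[:,1]>np.percentile(q[:,1],97)
    print(nm,k.sum(),'max along',np.percentile(q[:,1],[50,97,99.5]),q[i].mean(0),q[i].min(0),q[i].max(0))
print('ring tool',((np.array([.473,-.1905,.01])-s['ee_pos'])@R).round(4),ray(c,(336.5,142.5),.02))
E
```

```text
time: 13.47 ee_pos: [0.4786, -0.1837, 0.1782] eef_rot: [0.03, -0.706, 0.707, -0.038] ft_force: [-0.9, 0.8, 0.6] width: 0.0858 [ 0.47864577 -0.18368143  0.17815842] 0.08584972502228386 [ 0.01232117 -0.00125475 -0.9999233 ]
left 1676 max along [-0.04284223 -0.02659759 -0.02561067] [-0.00631633 -0.02604812 -0.04513065] [-0.01167606 -0.02659753 -0.05131656] [ 0.00836554 -0.02481324 -0.04247601]
right 1678 max along [-0.0429551  -0.02672817 -0.02545799] [-0.00506136 -0.02600481  0.04467081] [-0.01181052 -0.02671416  0.04287376] [ 0.00927577 -0.02471988  0.05129774]
ring tool [0.0083 0.1681 0.0058] [ 0.53709644 -0.19413792  0.02      ]
```

The tips are about 25.5 mm short of the reported TCP when open as well, so the offset is constant. To put the tips at z≈4 mm I need a TCP reading of about -0.021.

```bash
python3 -m jog '[[0.0083,0.02,0.0058,0,0,-0.5],[0,0.035,0,0,0,0],[0,0.035,0,0,0,0],[0,0.025,0,0,0,0],[0,0.01,0,0,0,0],[0,0,0,0,0,0],[0,0,0,0,0,0]]' 1|tr '\n' ' '
cat > m.py <<'E'
import sys
from h import *
from bench import r
s=r.read_state();R=tool(s);T=np.array(eval(sys.argv[1]))
print(s['ee_pos'].round(4),'y',R[:,1].round(4),'z',R[:,2].round(4),'todo',((T-s['ee_pos'])@R).round(4),'F',s['ft_force'].round(1),'w',s['width'].round(4))
E
python3 m.py '[.473,-.1905,-.021]'
```

```text
time: 14.1 ee_pos: [0.4729, -0.1862, 0.0509] eef_rot: [0.034, -0.705, 0.707, -0.039] ft_force: [0.3, -1.0, 0.4] width: 0.0869 Traceback (most recent call last):
  File "m.py", line 5, in <module>
    print(s['ee_pos'].round(4),'y',R[:,1].round(4),'z',R[:,2].round(4),'todo',((T-s['ee_pos'])@R).round(4),'F',s['ft_force'].round(1),'w',s['width'].round(4))
                                                                                                                                          ^^^^^^^^^^^^^^^^
AttributeError: 'float' object has no attribute 'round'
```

```bash
sed -i "s/s\['width'\].round(4)/round(s['width'],4)/" m.py; python3 -m jog '[[0,0.015,0.0035,0,0,0],[0,0.012,0,0,0,0],[0,0.006,0,0,0,0],[0,0,0,0,0,0],[0,0,0,0,0,0]]'|tr '\n' ' '
python3 m.py '[.473,-.1905,-.021]'
```

```text
time: 14.52 ee_pos: [0.4778, -0.1906, 0.0229] eef_rot: [0.031, -0.704, 0.709, -0.042] ft_force: [-0.8, 0.3, 0.5] width: 0.0868 [ 0.4778 -0.1906  0.0229] y [ 0.0156 -0.0063 -0.9999] z [ 0.1041 -0.9945  0.0079] todo [ 0.0054  0.0438 -0.001 ] F [-0.8  0.3  0.5] w 0.0868
```

```bash
python3 -m jog '[[0.0054,0.012,-0.001,-0.4,0,-0.8],[0.0005,0.012,0,0,0,0],[0.0005,0.009,0,0,0,0],[0,0.004,0,0,0,0],[0,0,0,0,0,0],[0,0,0,0,0,0]]'|tr '\n' ' '
python3 m.py '[.473,-.1905,-.021]'
```

```text
time: 15.02 ee_pos: [0.4715, -0.1904, -0.0168] eef_rot: [0.037, -0.706, 0.706, -0.037] ft_force: [-0.2, 0.4, 0.7] width: 0.0872 [ 0.4715 -0.1904 -0.0168] y [ 7.e-04 -8.e-04 -1.e+00] z [ 1.043e-01 -9.945e-01  9.000e-04] todo [-0.0014  0.0042  0.0002] F [-0.2  0.4  0.7] w 0.0872
```

```bash
python3 -m jog '[[-0.0014,0.003,0,0,0,0],[0,0.001,0,0,0,0]]'|tr '\n' ' '; python3 -m jog '[[0,0,0,0,0,0],[0,0,0,0,0,0],[0,0,0,0,0,0],[0,0,0,0,0,0],[0,0,0,0,0,0],[0,0,0,0,0,0],[0,0,0,0,0,0],[0,0,0,0,0,0]]' -0.2 8|tr '\n' ' '
python3 m.py '[.473,-.1905,-.021]'
```

```text
time: 15.18 ee_pos: [0.4732, -0.1903, -0.0208] eef_rot: [0.037, -0.706, 0.706, -0.037] ft_force: [-0.2, 0.4, -0.3] width: 0.0865 time: 15.85 ee_pos: [0.4741, -0.1906, -0.0199] eef_rot: [0.036, -0.705, 0.707, -0.038] ft_force: [-0.1, 0.3, -1.1] width: 0.0524 [ 0.4741 -0.1906 -0.0199] y [ 0.0028 -0.0017 -1.    ] z [ 0.1044 -0.9945  0.002 ] todo [ 0.0011  0.0011 -0.0002] F [-0.1  0.3 -1.1] w 0.0524
```

```bash
python3 -m jog '[[0,-0.01,0,0,0,0],[0,-0.03,0,0,0,0],[0,-0.035,0,0,0,0],[0,-0.025,0,0,0,0],[0,0,0,0,0,0]]'|tr '\n' ' '
python3 -m jog '[[-0.02,0,-0.019,0,0,0],[-0.026,0,-0.0246,0,0,0],[-0.026,0,-0.0246,0,0,0],[-0.026,0,-0.0246,0,0,0],[-0.026,0,-0.0246,0,0,0],[-0.026,0,-0.0246,0,0,0],[-0.026,0,-0.0246,0,0,0],[-0.02,0,-0.02,0,0,0],[0,0,0,0,0,0],[0,0,0,0,0,0],[0,0,0,0,0,0]]'|tr '\n' ' '
python3 m.py '[.6595,.0262,.0205]'
python3 - <<'E'
from h import *
from bench import r
c=r.camera('scene');w=r.camera('wrist');t=r.camera('top')
a=cv2.resize(c['image'][150:300,220:420,::-1],(533,400),interpolation=cv2.INTER_CUBIC);b=cv2.resize(w['image'][:,:,::-1],(533,400));
cv2.imwrite('pics/p5.png',cv2.resize(np.hstack([a,b]),(800,300)))
E
```

```text
time: 16.27 ee_pos: [0.4721, -0.1891, 0.0849] eef_rot: [-0.038, 0.707, -0.706, 0.037] ft_force: [0.0, -0.6, -0.2] width: 0.0525 time: 17.18 ee_pos: [0.6547, 0.0235, 0.0889] eef_rot: [0.034, -0.706, 0.707, -0.035] ft_force: [0.5, 0.1, -0.3] width: 0.0521 [0.6547 0.0235 0.0889] y [ 0.0019 -0.001  -1.    ] z [ 0.0976 -0.9952  0.0012] todo [-0.0049  0.0684 -0.0023] F [ 0.5  0.1 -0.3] w 0.0521
```

View pics/p5.png

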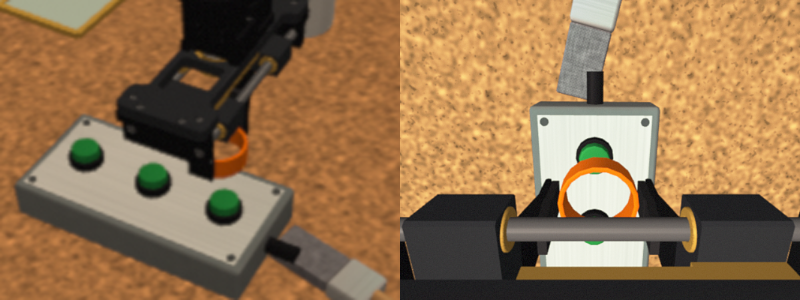

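The ring is held level between the fingers, at (598,190) in the right panel and just above the far key. I'll lower it part way and check the ring centre against the key with depth.

```bash
python3 -m jog '[[-0.0049,0.012,-0.0023,0,0,0],[0,0.012,0,0,0,0],[0,0.008,0,0,0,0],[0,0,0,0,0,0],[0,0,0,0,0,0]]'|tr '\n' ' '
python3 m.py '[.6595,.0262,.0205]'
cat > ringc.py <<'E'
from h import *
from bench import r
from scipy.optimize import least_squares
s=r.read_state();R=tool(s);c=r.camera('wrist')
h=cv2.cvtColor(c['image'],cv2.COLOR_RGB2HSV);m=cv2.inRange(h,(3,200,90),(17,255,255))
n,l,st,_=cv2.connectedComponentsWithStats(m);vs,us=np.nonzero((l>0)&(st[l,4]>150))
P=pts(c,list(zip(us,vs)));P=P[np.isfinite(P[:,2])];zt=np.percentile(P[:,2],97);print(len(P),'top',zt,'z range',np.percentile(P[:,2],[1,99]))
Q=P[(P[:,2]>np.percentile(P[:,2],97)-.05)&(np.hypot(*(P[:,:2]-s['ee_pos'][:2]).T)<.05)]
f=least_squares(lambda p:np.minimum(abs(np.hypot(*(Q[:,:2]-p).T)-.0225),abs(np.hypot(*(Q[:,:2]-p).T)-.026)),s['ee_pos'][:2],loss='soft_l1',f_scale=.001)
d=np.hypot(*(Q[:,:2]-f.x).T);print('ring c',f.x.round(4),'r pct',np.percentile(d,[5,50,95]).round(4),'minus tcp',(f.x-s['ee_pos'][:2]).round(4))
for A,u,rad in blobs(c,'g'):print('g',A,u,ray(c,u,.059).round(4))
E
python3 ringc.py
```

```text
time: 17.75 ee_pos: [0.6585, 0.0195, 0.0534] eef_rot: [0.031, -0.705, 0.708, -0.032] ft_force: [0.9, 0.8, 0.4] width: 0.0522 [0.6585 0.0195 0.0534] y [ 0.0013 -0.0047 -1.    ] z [ 0.0896 -0.996   0.0048] todo [-0.0016  0.0328 -0.0068] F [0.9 0.8 0.4] w 0.0522
4112 top 0.09290308741744042 z range [0.07300626 0.09327692]
ring c [0.6572 0.0195] r pct [0.022  0.0248 0.0262] minus tcp [-0.0013  0.    ]
g 1664.0 [303.54528809 412.82901001] [0.5894 0.0204 0.059 ]
g 1527.5 [302.5 287.5] [0.6597 0.0266 0.059 ]
```

```bash
python3 -m jog '[[-0.003,0,-0.0065,0,0,0],[0,0,0,0,0,0],[0,0,0,0,0,0]]'|tr '\n' ' '
python3 m.py '[.6608,.0262,.0205]';python3 ringc.py
```

```text
time: 18.05 ee_pos: [0.6612, 0.0267, 0.0537] eef_rot: [0.031, -0.705, 0.708, -0.032] ft_force: [0.6, 0.0, 0.1] width: 0.052 [0.6612 0.0267 0.0537] y [ 0.0014 -0.0047 -1.    ] z [ 0.0892 -0.996   0.0048] todo [0.0004 0.0332 0.0003] F [0.6 0.  0.1] w 0.052
4051 top 0.09322124767317544 z range [0.07443908 0.09358269]
ring c [0.6599 0.0268] r pct [0.022  0.0248 0.0262] minus tcp [-0.0013  0.0001]
g 1424.5 [316.70053101 417.30917358] [0.5896 0.0206 0.059 ]
g 1955.0 [316.38171387 292.24261475] [0.6603 0.0271 0.059 ]
```

Ring and key centres agree to within 1 mm. Going down in steps.

```bash
python3 -m jog '[[0,0.005,0,0,0,0],[0,0.004,0,0,0,0],[0,0.003,0,0,0,0]]'|tr '\n' ' '
python3 m.py '[.6608,.0264,.0205]'
```

```text
time: 18.35 ee_pos: [0.6621, 0.0276, 0.0423] eef_rot: [0.031, -0.705, 0.708, -0.033] ft_force: [-0.2, 0.6, -0.3] width: 0.0525 [0.6621 0.0276 0.0423] y [ 0.0041 -0.0042 -1.    ] z [ 0.0901 -0.9959  0.0045] todo [0.0015 0.0218 0.001 ] F [-0.2  0.6 -0.3] w 0.0525
```

```bash
python3 -m jog '[[0.0015,0.003,0.001,0,0,0],[0.0003,0.003,0,0,0,0],[0,0.003,0,0,0,0]]'|tr '\n' ' '
python3 m.py '[.6608,.0264,.0205]'
```

```text
time: 18.6 ee_pos: [0.66, 0.0261, 0.0319] eef_rot: [0.031, -0.705, 0.708, -0.033] ft_force: [0.4, 0.6, -0.2] width: 0.0523 [0.66   0.0261 0.0319] y [ 0.0034 -0.0043 -1.    ] z [ 0.09   -0.9959  0.0046] todo [-0.0008  0.0114 -0.0003] F [ 0.4  0.6 -0.2] w 0.0523
```

```bash
j(){ tr '\n' ' ' | sed 's/eef_rot.*ft/ft/'; echo; }
python3 -m jog '[[-0.0005,0.003,0,0,0,0],[0,0.002,0,0,0,0]]'|j;python3 -m jog '[[0,0.002,0,0,0,0]]'|j;python3 -m jog '[[0,0.0015,0,0,0,0]]'|j;python3 -m jog '[[0,0.001,0,0,0,0]]'|j;python3 -m jog '[[0,0.001,0,0,0,0]]'|j
python3 m.py '[.6608,.0264,.0205]'
```

```text
time: 18.77 ee_pos: [0.6602, 0.0258, 0.0259] ft_force: [-0.4, -0.0, -1.0] width: 0.0523 
time: 18.85 ee_pos: [0.6602, 0.0257, 0.0235] ft_force: [0.8, -0.4, -0.4] width: 0.0524 
time: 18.93 ee_pos: [0.6601, 0.0257, 0.0217] ft_force: [-0.1, -0.5, -0.5] width: 0.0527 
time: 19.02 ee_pos: [0.6601, 0.0257, 0.0204] ft_force: [-0.6, -0.8, 0.1] width: 0.0519 
time: 19.1 ee_pos: [0.6602, 0.0256, 0.0199] ft_force: [-5.4, -1.6, 12.2] width: 0.052 
[0.6602 0.0256 0.0199] y [ 0.0025 -0.0045 -1.    ] z [ 0.0896 -0.996   0.0047] todo [-0.0006 -0.0006 -0.0007] F [-5.4 -1.6 12.2] w 0.052
```

The ring is seated on the box (12 N contact at z = 0.0199). Release, then retreat straight up.

```bash
python3 -m jog '[[0,0,0,0,0,0],[0,0,0,0,0,0],[0,0,0,0,0,0],[0,0,0,0,0,0],[0,0,0,0,0,0],[0,0,0,0,0,0]]' 0.8|tr '\n' ' '
python3 -m jog '[[0,-0.01,0,0,0,0],[0,-0.02,0,0,0,0],[0,-0.03,0,0,0,0],[0,-0.04,0,0,0,0],[0,-0.04,0,0,0,0],[0.04,0,0,0,0,0],[0.04,0,0,0,0,0],[0.04,0,0,0,0,0],[0,0,0,0,0,0],[0,0,0,0,0,0],[0,0,0,0,0,0]]'|tr '\n' ' '
python3 - <<'E'
from h import *
from bench import r
c=r.camera('scene');w=r.camera('wrist')
a=cv2.resize(c['image'][150:300,220:420,::-1],(533,400),interpolation=cv2.INTER_CUBIC);b=cv2.resize(w['image'][:,:,::-1],(533,400))
cv2.imwrite('pics/p6.png',cv2.resize(np.hstack([a,b]),(800,300)))
h=cv2.cvtColor(w['image'],cv2.COLOR_RGB2HSV);m=cv2.inRange(h,(3,200,90),(17,255,255))
n,l,st,_=cv2.connectedComponentsWithStats(m);i=1+st[1:,4].argmax();vs,us=np.nonzero(l==i)
P=pts(w,list(zip(us,vs)));print(st[i],'z',np.percentile(P[:,2],[2,50,95]).round(4),'x',np.percentile(P[:,0],[1,99]).round(4),'y',np.percentile(P[:,1],[1,99]).round(4))
T=P[P[:,2]>.055];print('slope',np.linalg.lstsq(np.c_[T[:,:2]-T[:,:2].mean(0),np.ones(len(T))],T[:,2],rcond=None)[0])
for A,u,rad in blobs(w,'g'):print('g',A,u,ray(w,u,.059).round(4))
E
```

```text
time: 19.6 ee_pos: [0.6609, 0.0258, 0.0206] eef_rot: [0.03, -0.705, 0.708, -0.033] ft_force: [-0.5, -0.6, -0.2] width: 0.0768 time: 20.52 ee_pos: [0.5379, 0.0165, 0.1746] eef_rot: [0.028, -0.704, 0.708, -0.036] ft_force: [1.1, -0.3, 0.6] width: 0.0781 [ 281    7   76   84 1373] z [nan nan nan] x [nan nan] y [nan nan]
slope [-0.00734777  0.00046826  0.05863975]
g 996.0 [317.       259.777771] [0.5112 0.0135 0.059 ]
g 1154.0 [316.8999939 162.8999939] [0.5842 0.0202 0.059 ]
g 1428.0 [317.          50.76666641] [0.6576 0.0269 0.059 ]
```

View pics/p6.png

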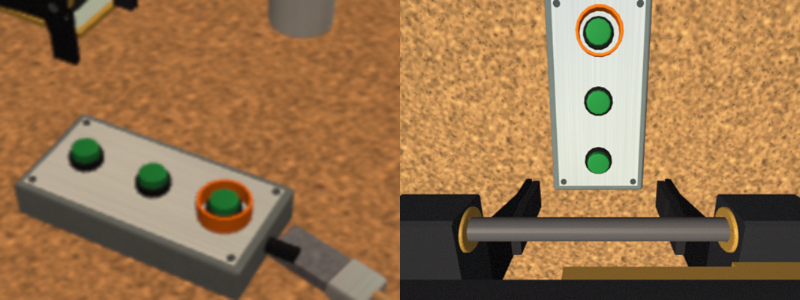

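The ring lies flat on the box (top near z = 0.059, slope under 1%), encircling the far key at (598,32) in the right panel and (224,205) in the left. The robot is clear, so I'm handing in.

```bash
python3 -c "
from bench import r
print(r.close_job(), r.read_state()['time'])"
```

```text
the job is handed in; nothing more can be done
the job is handed in; nothing more can be done
```

I found the snapping key, the far one on the brush side, and set the orange ring over it, flat on the box. The last arm reading was 20.5 s, well under the 67 s limit.

| Key | What I felt when pressing it fully down |
|---|---|
| Middle | about 2–3 N all the way to the stop, no drop: soft |
| Near (robot side) | rose steadily to about 7.4 N at the stop, no drop: soft |
| Far (brush side) | peaked at about 7–8 N some 2 mm down, then fell to about 4.5 N before the stop: snaps |

**Force on the keys:** the highest force reading was about 18 N in total, on the middle key at its stop, under the 20 N damage limit. I only read the force at the end of each step, so a brief higher peak is possible.

**Final check:** the last pictures show the ring around the far key's collar, its top near z = 0.059 with a slope under 1%, and the gripper clear. I did not approach the jar, can or brush. The automatic ring-extent check failed on missing depth pixels, so its centring rests on the pictures and on the ring-to-key match of under 1 mm before I lowered it.

**Disagreements:**
- **Fingertip position:** the tips sit about 25 mm short of the reported TCP. Depth measurements and the contact heights both showed this, and I worked with the measured value.
- **Camera views:** the scene and top cameras differed by up to 8 mm on the keys, so I relied on the wrist camera.
- **Snap-key force:** it read about 4.5 N just before the stop, where the description gives about 2 N. The drop itself was clear.

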